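# Refit a tablet screen under its trim and hold it down

## Task

Isolate the repair cradle first: turn the rotary isolator's handle a quarter turn anticlockwise from on to off before you touch the new screen. Then lift the screen by its suction lifter, tuck the tongue on its top edge fully under the lapping trim strip of the open tablet without lifting the strip, and lower it into the tablet. Finish while still holding the screen pressed flat and home against its springy gasket (do not let go, do not crush the glass), and leave the other things on the bench undisturbed.

Things in the scene. Friction and masses are not known exactly. Their poses are not given: they have to be found in the camera images.
- tablet: Open rugged tablet, grey housing 196 x 124 mm, in an aluminium service cradle 236 x 150 x 6 mm fixed to the bench. Origin: centre of the cradle's underside, on the bench; z up; x from the tablet's bottom edge to its top edge, where the trim strip is. Its bottom and side rims stand 24.5 mm above the origin.
- trim (a joint): Thin black trim strip, 31 x 118 x 3 mm, along the tablet's top edge, held along its outer edge (tablet x = 97 mm) and lapping the end of the recess. Value in rad: 0 lying flat, grows as its free edge is lifted (31 mm lever: 0.1 rad is 3 mm). A light spring holds it: 2 to 3 N at the free edge lifts it.
- trim_edge (a point): Middle of the trim strip's free edge, on its underside: at x = +66 mm, y = 0, 25.5 mm above the tablet's origin when flat, so there is a slot 6.5 mm high between the ledge (19 mm) and the strip, 16 mm deep.
- gasket (a joint): Springy gasket, 96 x 6 mm, across the bottom end of the recess (76.5 mm from its middle). Value in m: 0 standing free, 3 mm above the ledge; 0.003 squeezed level with it. It takes 1.5 N to start, 6.5 N at 0.002, 9 N at 0.003: the screen's own weight does not squeeze it home, about 8 to 12 N down on the lifter does.
- screen: New screen, loose, face up on the bench: black glass on a steel frame, 160 x 106 mm, about 0.32 kg. Origin: centre of its underside; z up; x towards its tongue. 5.5 mm thick from x = -80 to +62 mm; from +62 to +80 mm a bare steel tongue 4 mm thick, 104 mm wide, flush with the underside. A suction lifter stays stuck on the glass at x = -20 mm: rubber cup 58 mm across under a grey bar handle.
- screen_nose (a point): Middle of the tongue's leading edge, on the underside: screen x = +80 mm.
- screen_tail (a point): Middle of the screen's opposite (bottom) edge, on the underside: screen x = -80 mm.
- screen_grip (a point): Middle of the lifter's bar handle: screen x = -20 mm, 48.5 mm above the screen's underside. The bar is 14 mm thick (along x), 72 mm long (along y), from 39.5 to 61.5 mm above the underside; grip it across its 14 mm. Below it is free space down to a base bar whose top is at 22.5 mm.
- isolator_box: Grey enclosure of the rotary isolator, 82 x 82 x 48 mm, with a 4 mm black plate on top, fixed to the bench. Origin: centre of its underside; x points to the side with the round cable gland.
- isolator (a joint): The isolator's handle, turning about the vertical through the box's centre. Value in rad: 0 = on (bar along the box's x axis, white pointer line to the gland), 1.571 = off (a quarter turn anticlockwise seen from above, bar across, pointer to the box's +y). Stiff snap action, about 0.12 N m at each detent: past half way it snaps to the other end by itself.
- isolator_grip (a point): Middle of the handle's bar, on the turning axis, 72.5 mm above the bench; its x runs along the bar, to the pointer end. The bar is 56 mm long, 14 mm thick and stands from 58.5 to 84.5 mm above the bench, over a disc 42 mm across.
- phone: Bystander: black phone, 148 x 72 x 8.5 mm, lying on the bench. Origin: centre of its underside.
- multimeter: Bystander: red multimeter, 175 x 84 x 38 mm. Origin: centre of its underside.
- screw_tray: Bystander: small black divided tray, 90 x 130 x 18 mm. Origin: centre of its underside.
- screwdriver: Bystander: screwdriver 160 mm long, lying on the bench.
- home (a point): Middle of the tablet's recess, level with the ledge (19 mm above the bench) along its sides and under the trim; axes as the tablet's. A screen that is home has its origin here, within 2.5 mm. The recess runs from x = -82.5 (bottom rim, 15.5 mm wide) to +82 mm, y = -56 to +56 mm. The screen enters with its bottom edge held up over that rim: tilted 2 to 10 degrees, tongue down and forward.
Not all that is in view belongs to the job. Of the things that look like the isolator_box, the larger one is meant.

How it is judged:
By the outcome, as a careful person would: the job done as asked, in the order asked, and still so for the second after the job is handed in, while the arm keeps its last pose, push and grip.
It also fails if it takes over 58 s, if anything falls off the work surface, if the arm or the gripper's body presses on something with over 40 N, if the wrist force passes 120 N, or if a joint passes its speed limit or range.

## Robot

A 6-joint arm with a two-finger parallel gripper is mounted at the origin on the work surface. World frame = base frame: x ahead of the robot, y to its left, z up, the work surface at z = 0. Lengths are in mm, angles in rad, forces in N, time in s.
With the tool pointing down it reaches from about 150 to 775 mm from the base axis. Payload 6.1 kg.
Tool frame: the origin (TCP) lies at the very end of the fingers, on their centre line; the grasp point (between the pads) lies 19 mm behind it; z points along the fingers, y is the line along which they close (so a half turn about z gives the same grasp; the last joint's range is limited). The gripper opens to 85 mm and grips with 20 to 120 N. Pads are 22 mm wide; open, the fingers measure 114 mm over their backs; the gripper's body (76 mm by 85 mm) begins 54 mm behind the grasp point. The pads swing forward as they close: fully open they stand 13 mm farther back than shut.
Start: joints at [-1.14, 0.126, -0.04, 1.405, 0, 1.571], TCP at [219.23, -477.018, 231.295] pointing down, gripper open.
Joint ranges: [-2.72, 2.72], [-0.95, 1.95], [-1.27, 1.35], [-1.78, 2.02], [-1.46, 1.47], [-3.14, 3.14]. Speed limits (rad/s): [2.39, 2.39, 3.01, 3.14, 3.14, 3.14].

## Interface

Orientations are given as [roll, pitch, yaw] about the fixed x, y, z axes, in that order (R = Rz(yaw) Ry(pitch) Rx(roll)).
In Python, from plant import get_obs, eyes, workorder gives the robot as it stands.
- The arm moves only by the shell command python3 -m jog 'ROWS' [OPENING] [FORCE]. ROWS is JSON, a list of rows, each a list of 4 numbers: the shift along the tool's x, y, z in units of 0.025 m (1.0 is 0.025 m), then the turn about the tool's z in units of 0.12 rad (1.0 is 0.12 rad). In form: [[tx, ty, tz, twist], ...]. A call has 1 to 5 rows; each row shifts and turns the commanded pose from where the row before left it, along the tool's axes as they then stand; what a row does not reach is not made up. A row lasts 1/10 s, in which the tool goes at most 50 mm and 8.59 degrees, less where a joint would pass 70% of its speed; a pose out of reach is approached as far as the arm can. A call with a number of a shift or a turn outside -1 to 1 is refused whole. A call with a gripper value outside its range is refused whole. OPENING is the closure, from -1 (fully open) to 1 (shut), set as the call begins (- or left out, the last holds). The fingers move at their own pace and stop on an object; FORCE is the grip in N (left out, the last holds). Time passes only in rows, so rows that do not move let the fingers close. It gives the time, the measured TCP pose, the force, the opening and the grip force at its end, in the units of the state.
- get_obs(): the state, without advancing time (a new reading comes with each control period).
- eyes.grab_frame(name): name is "side" or "top"; returns the picture (384x512x3 uint8, red, green, blue); there is no depth.
- eyes.camera_params(name): a dict with "fx", "fy", "cx", "cy" (pixels), "R" (3x3) and "t" (3): a world point X has camera coordinates R X + t. Camera axes: x right, y down, z forward; pixel columns grow to the right and rows downward; lengths in mm; the calibration is good to about 2 mm. A picture is of the moment at which its call begins. camera_params takes no time and is no camera call.
- workorder.job_done(): hands the job in; it is judged then, once.
The state is a dict: "clock": time; "joint_pos": joint angles; "joint_vel": joint speeds; "effort": joint torques, N m; "eef_pos": TCP position; "tool_rot": TCP orientation; "ft_force": force on the tool from outside, world axes, zero at the start; "wrist_torque": the same for the moment, N m; "gripper_width": finger opening in mm; "finger_force": force on a finger pad.
Only numpy, scipy, OpenCV 4.12 (cv2) and the standard library are available. Lean on these libraries where they do the work, as an engineer would, in place of code of your own. Each camera call takes 0.05 s, during which the arm holds its last target. There are 200 camera calls.

## Working session

There is one attempt and no reset: what is moved stays moved. The work goes in short steps, Python scripts to look and compute and a shell command to move; the robot and the scene stay as the last step left them, time stands still between calls to the robot, and variables do not carry over. Pictures are saved under pics/ and viewed, at most 10 in all, crops included, and the job is handed in when it is done.

```bash
ls; mkdir -p pics; python3 - <<'E'
from plant import get_obs, eyes
import cv2,json
o=get_obs(); print(o)
for n in("top","side"):
    im=eyes.grab_frame(n); cv2.imwrite(f"pics/{n}0.png",im[:,:,::-1]); print(n,eyes.camera_params(n))
E
```

```text
pics
{'clock': 0.0, 'joint_pos': array([-1.14004010e+00,  1.26333612e-01, -4.06396894e-02,  1.40539741e+00,
        1.22081311e-05,  1.57077383e+00]), 'joint_vel': array([-0.00166003,  0.00137461, -0.00165017,  0.00098188,  0.00086511,
        0.00095648]), 'effort': array([ 9.90429669e-06, -4.35914934e+01,  3.52924347e+01,  1.75048696e-02,
       -4.59579655e-05,  9.49448946e-06]), 'eef_pos': array([ 219.04380692, -476.65370612,  230.53830393]), 'tool_rot': array([-3.14001827e+00, -1.22435285e-05,  4.30778701e-01]), 'ft_force': array([ 0.50008364, -0.81650943, -0.78625787]), 'wrist_torque': array([-0.01743878,  0.03245508, -0.00387009]), 'finger_force': 0.0, 'gripper_width': 85.47849647014883}
top {'fx': 422.04191479603037, 'fy': 422.04191479603037, 'cx': 253.48113259161286, 'cy': 189.52862279956736, 'R': array([[ 0.00448398, -0.99998383, -0.00349908],
       [-0.99686462, -0.00419351, -0.07901477],
       [ 0.07899882,  0.00384241, -0.9968673 ]]), 't': array([   1.59737386,  610.22423773, 1236.12577939])}
side {'fx': 404.8198144755159, 'fy': 404.8198144755159, 'cx': 254.59572599094278, 'cy': 195.23085395880375, 'R': array([[-0.93502292, -0.35448195,  0.0086425 ],
       [-0.27499649,  0.70954498, -0.64878568],
       [ 0.22385057, -0.60900613, -0.76092211]]), 't': array([ 548.27239831,  197.92064055, 1020.80596166])}
```

View pics/top0.png

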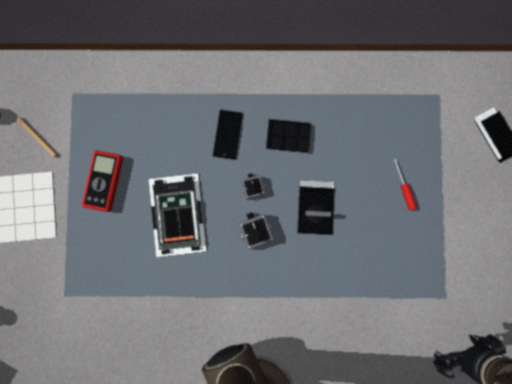

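View pics/side0.png

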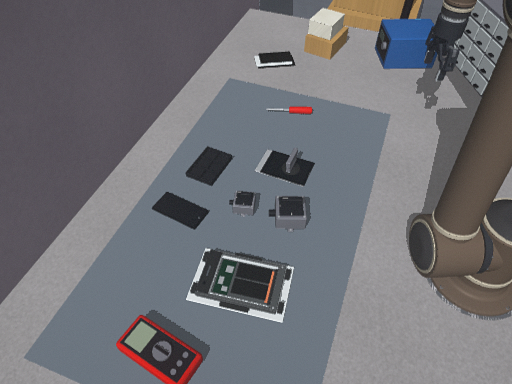

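The top view shows the large isolator at about (256,231) and a small look-alike at (254,186). The screen is at (317,208) and the tablet at (177,215), trim edge up. I choose (256,231), the larger of the two, and will check it in a close crop.

```bash
cat > h.py <<'E'
import numpy as np,cv2
from plant import get_obs, eyes
from scipy.spatial.transform import Rotation as Ro
def ray(n,uv,z):
    c=eyes.camera_params(n);R,t=c["R"],c["t"]
    d=R.T@np.array([(uv[0]-c["cx"])/c["fx"],(uv[1]-c["cy"])/c["fy"],1]);o=-R.T@t
    return o+d*(z-o[2])/d[2]
def proj(n,X):
    c=eyes.camera_params(n);p=c["R"]@np.asarray(X,float)+c["t"]
    return np.array([c["fx"]*p[0]/p[2]+c["cx"],c["fy"]*p[1]/p[2]+c["cy"]])
def crop(im,x0,y0,w,h,s):
    return cv2.resize(im[y0:y0+h,x0:x0+w],None,fx=s,fy=s,interpolation=cv2.INTER_CUBIC)
E
python3 - <<'E'
from h import *
t=cv2.imread("pics/top0.png"); s=cv2.imread("pics/side0.png")
a=crop(t,140,165,100,100,4);b=crop(t,235,165,100,100,4)[:,:400]
cv2.imwrite("pics/c1.png",np.hstack([a,b]))
cv2.imwrite("pics/c2.png",np.vstack([crop(s,225,140,95,95,4)[:300],crop(s,185,240,115,80,4)[:300,:380]]))
E
```

```text
(no output)
```

View pics/c1.png

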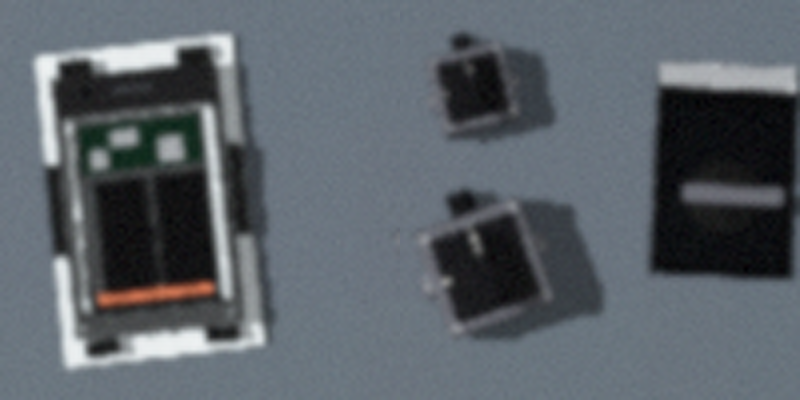

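View pics/c2.png

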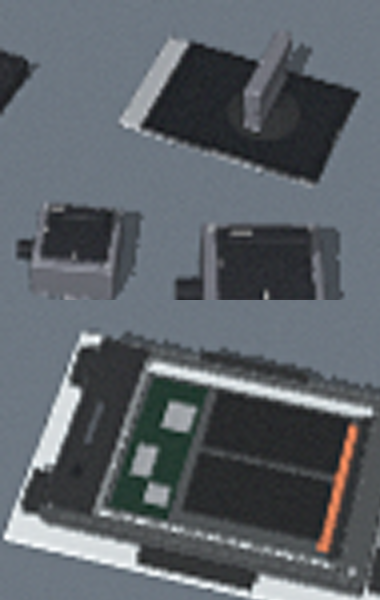

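The crops show the large box with gland and pointer both towards +x, in c1 at (461,203) and (475,243). The cradle is a white quad with its trim up. The screen's tongue is the grey band at top (725,77), and the lifter bar is at (732,194). Next I'll measure the poses.

```bash
cat > m.py <<'E'
from h import *
def rect(n,mask,x0,y0,w,h,z):
    m=np.zeros_like(mask);m[y0:y0+h,x0:x0+w]=mask[y0:y0+h,x0:x0+w]
    nn,l,st,_=cv2.connectedComponentsWithStats(m.astype(np.uint8))
    pts=np.array([[x,y] for y,x in zip(*np.nonzero(m))],float)
    # pixel corners
    P=np.vstack([pts+d for d in([-.5,-.5],[.5,-.5],[.5,.5],[-.5,.5])])
    W=np.array([ray(n,p,z)[:2] for p in cv2.convexHull(P.astype(np.float32))[:,0]],np.float32)
    return cv2.minAreaRect(W)
if __name__=="__main__":
    t=cv2.imread("pics/top0.png").astype(int); g=t.max(2)
    print("cradle",rect("top",t.min(2)>165,145,165,65,95,6))
    u=cv2.medianBlur((g<60).astype(np.uint8),3)
    sc=(abs(t-t.mean(2,keepdims=True)).max(2)<12)&((g<60)|(g>135))
    print("glass",rect("top",g<45,292,180,46,60,5.5)); 
    print("screen",rect("top",sc,292,175,46,65,5))
    tong=(g>135); print("tongue",rect("top",tong,292,175,46,14,4))
    print("bar",rect("top",(g>95)&(t[:,:,0]-t[:,:,2]<22),303,204,30,18,61.5))
    for z,a in((52,(238,212,34,40)),):
        print("plate",rect("top",u>0,242,218,32,30,z))
    s=cv2.imread("pics/side0.png").astype(int)
    print("cradleS",rect("side",s.min(2)>175,180,240,120,85,6))
E
python3 m.py; python3 - <<'E'
from h import *
for c in[(35,55),(232,33),(268,345),(68,368)]: print("cr",ray("top",(c[0]/4+140-.4,c[1]/4+165-.4),6).round(1))
for c in[(660,63),(798,66),(792,277),(652,271)]: print("sc",ray("top",((c[0]-400)/4+235-.4,c[1]/4+165-.4),5).round(1))
for c in[(423,238),(520,203),(552,298),(457,333)]: print("bx",ray("top",((c[0]-400)/4+235-.4,c[1]/4+165-.4),50).round(1))
E
```

```text
cradle ((534.6004028320312, 236.20077514648438), (240.47413635253906, 152.85983276367188), 7.068568229675293)
glass ((549.8583984375, -184.49105834960938), (106.92163848876953, 139.8144989013672), 87.39130401611328)
screen ((560.7822265625, -184.82984924316406), (109.8343734741211, 165.03785705566406), 88.31339263916016)
tongue ((632.3338623046875, -185.47740173339844), (106.92744445800781, 22.450183868408203), 87.21247100830078)
bar ((539.4889526367188, -180.71157836914062), (69.51473236083984, 12.15880298614502), 85.8558120727539)
plate ((490.8075866699219, -2.3027305603027344), (80.983642578125, 65.29386138916016), 19.856184005737305)
cradleS ((533.2642822265625, 235.09213256835938), (237.35073852539062, 152.25645446777344), 7.058633327484131)
cr [644.4 323.9   6. ]
cr [661.8 174.4   6. ]
cr [426.8 143.9   6. ]
cr [409.  293.5   6. ]
sc [ 640.3 -135.6    5. ]
sc [ 638.4 -240.2    5. ]
sc [ 479.1 -234.     5. ]
sc [ 483.1 -128.9    5. ]
bx [507.2  41.9  50. ]
bx [532.9 -28.5  50. ]
bx [464.3 -51.9  50. ]
bx [438.8  16.8  50. ]
```

```bash
cat > go.py <<'E'
# usage: go.py x y z yaw -> units of shift (in current tool axes) and of twist
import sys
from h import *
o=get_obs(); R=Ro.from_euler('xyz',o["tool_rot"]).as_matrix()
x,y,z,w=map(float,sys.argv[1:5])
d=R.T@(np.array([x,y,z])-o["eef_pos"]); yaw=o["tool_rot"][2]
print("t",o["clock"],"pos",o["eef_pos"].round(1),"rot",o["tool_rot"].round(3),"units",(d/25).round(2),"twist",round((yaw-w)/.12,2),"F",o["ft_force"].round(1),"w",round(o["gripper_width"],1))
E
python3 go.py 486 -5.5 150 0.349; python3 - <<'E'
from h import *
print(ray("top",(75/4+235-.4,243/4+165-.4),84.5), ray("side",(291,206),52))
s=cv2.imread("pics/side0.png"); print(proj("side",(486,-5.5,52)))
E
```

```text
t 0.1 pos [ 219.1 -476.7  230.6] rot [-3.14  -0.     0.431] units [ 17.57 -12.66   3.24] twist 0.68 F [-0.1 -0.2 -0.5] w 85.5
[503.96243556   3.93179888  84.5       ] [483.11786478  -3.23518595  52.        ]
[290.23207896 205.09162975]
```

```bash
python3 -m jog '[[1,-0.7,0,0],[1,-0.7,0,0],[1,-0.7,0,0],[1,-0.7,0,0],[1,-0.7,0,0]]' -1 60; python3 -m jog '[[1,-0.7,0,0],[1,-0.7,0,0],[1,-0.7,0,0],[1,-0.7,0,0],[1,-0.7,0,0]]';python3 -m jog '[[1,-0.7,0,0],[1,-0.7,0.5,0],[1,-0.7,0.5,0],[1,-0.8,0.5,0],[1,-0.8,0.5,0]]'; python3 -m jog '[[1,-0.9,0.5,0],[1,-1,0.5,0],[0.6,-0.2,0.2,0.68],[0,0,0,0]]'; python3 go.py 485 -4.5 62 0.349
```

```text
clock: 0.6
eef_pos: [296.5, -344.1, 230.9]
tool_rot: [-3.141, 0.0, 0.43]
ft_force: [-0.5, 0.7, -0.4]
gripper_width: 85.6
finger_force: 0.0
clock: 1.1
eef_pos: [373.6, -212.3, 231.0]
tool_rot: [-3.141, 0.0, 0.431]
ft_force: [-0.1, 0.2, -0.4]
gripper_width: 85.3
finger_force: 0.0
clock: 1.6
eef_pos: [448.5, -76.1, 180.5]
tool_rot: [-3.141, 0.0, 0.431]
ft_force: [0.1, 0.5, -0.5]
gripper_width: 85.1
finger_force: 0.0
clock: 2.0
eef_pos: [485.6, -0.9, 149.8]
tool_rot: [-3.141, 0.002, 0.351]
ft_force: [0.2, -1.0, 0.5]
gripper_width: 85.7
finger_force: 0.0
t 2.0 pos [485.6  -0.9 149.8] rot [-3.141e+00  2.000e-03  3.510e-01] units [-0.06  0.13  3.51] twist 0.02 F [ 0.2 -1.   0.5] w 85.7
```

```bash
python3 -m jog '[[0,0.13,0.9,0],[0,0,0.9,0],[0,0,0.9,0],[0,0,0.8,0],[0,0,0,0]]' | tail -5; python3 -m jog '[[0,0,0,0],[0,0,0,0],[0,0,0,0],[0,0,0,0],[0,0,0,0]]' 1 20; python3 -m jog '[[0,0,0,0],[0,0,0,0],[0,0,0,0]]'; python3 - <<'E'
from h import *
s=eyes.grab_frame("side")[:,:,::-1]; cv2.imwrite("pics/c3.png",crop(s,225,110,110,130,4))
E
```

```text
eef_pos: [484.1, -6.3, 61.5]
tool_rot: [-3.14, 0.005, 0.349]
ft_force: [-0.7, 0.1, 0.6]
gripper_width: 85.6
finger_force: 0.0
clock: 3.0
eef_pos: [486.2, -3.4, 64.6]
tool_rot: [-3.136, -0.002, 0.35]
ft_force: [-6.0, 10.5, 14.4]
gripper_width: 13.4
finger_force: 25.6
clock: 3.3
eef_pos: [486.2, -3.5, 64.7]
tool_rot: [-3.137, -0.002, 0.351]
ft_force: [-3.4, 8.8, 6.4]
gripper_width: 13.7
finger_force: 24.3
```

View pics/c3.png

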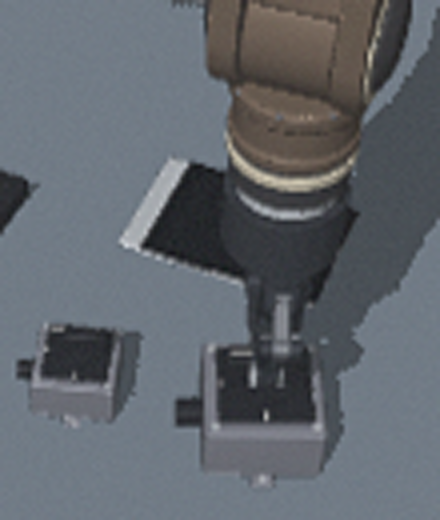

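The crop shows the fingers closed on the large box's handle at about (275,340), with a 13.7 mm opening that matches the bar. Now I'll turn it anticlockwise.

```bash
python3 -m jog '[[0.08,-0.06,-0.1,0],[0,0,0,-1],[0,0,0,-1],[0,0,0,-1],[0,0,0,-1]]' 1 60; python3 -m jog '[[0,0,0,-1],[0,0,0,-1],[0,0,0,-1],[0,0,0,-1],[0,0,0,-1]]'; python3 -m jog '[[0,0,0,-1],[0,0,0,-1],[0,0,0,-1],[0,0,0,-1],[0,0,0,-0.6]]'; python3 -m jog '[[0,0,0,0],[0,0,0,0]]'
```

```text
clock: 3.85
eef_pos: [486.0, -3.1, 64.9]
tool_rot: [-3.138, 0.002, 0.834]
ft_force: [-2.6, 1.5, -7.4]
gripper_width: 12.2
finger_force: 60.8
clock: 4.35
eef_pos: [485.8, -3.0, 64.9]
tool_rot: [-3.137, -0.0, 1.434]
ft_force: [-4.3, 2.6, -6.8]
gripper_width: 12.6
finger_force: 60.9
clock: 4.85
eef_pos: [485.6, -3.0, 64.9]
tool_rot: [-3.137, -0.003, 1.984]
ft_force: [-3.5, 2.9, -5.3]
gripper_width: 12.7
finger_force: 64.5
clock: 5.05
eef_pos: [485.6, -3.0, 64.8]
tool_rot: [-3.138, -0.003, 1.978]
ft_force: [-3.8, 3.1, -6.7]
gripper_width: 12.8
finger_force: 63.1
```

```bash
python3 -m jog '[[0,0,0,0],[0,0,0,0],[0,0,0,0]]' -1 40|tail -2; python3 -m jog '[[0,0,-1,0],[0,0,-1,0],[0,0,-1,0],[0,0,-1,0],[0,0,0,0]]' | head -2; python3 go.py 540 -183 165 1.526
```

```text
gripper_width: 56.0
finger_force: 0.0
clock: 5.85
eef_pos: [490.3, -3.6, 170.5]
t 5.85 pos [490.3  -3.6 170.5] rot [3.135e+00 3.000e-03 1.981e+00] units [-7.37 -1.04  0.24] twist 3.79 F [ 1.3 -0.8 -0. ] w 85.6
```

```bash
python3 -m jog '[[-1,-0.1,0,0],[-1,-0.2,0,0],[-1,-0.2,0,0],[-1,-0.2,0,0],[-1,-0.2,0,0]]' | head -1; python3 -m jog '[[-1,-0.1,0,0],[-1,0,0,0],[-0.4,0,0,0.9],[0,0,0,0.95],[0,0,0,0.95]]'|head -1; python3 -m jog '[[0,0,0,0.95],[0,0,0,0]]'|head -2;  python3 go.py 540 -183 100 1.526; python3 - <<'E'
from h import *
s=eyes.grab_frame("side")[:,:,::-1];t=eyes.grab_frame("top")[:,:,::-1]; cv2.imwrite("pics/c4.png",np.hstack([crop(s,225,110,100,140,4),crop(t,235,175,100,140,4)]))
E
```

```text
clock: 6.35
clock: 6.85
clock: 7.05
eef_pos: [538.9, -183.3, 165.9]
t 7.05 pos [ 538.9 -183.3  165.9] rot [3.142 0.    1.531] units [0.01 0.04 2.64] twist 0.04 F [-0.3  0.4  0.4] w 85.0
```

View pics/c4.png

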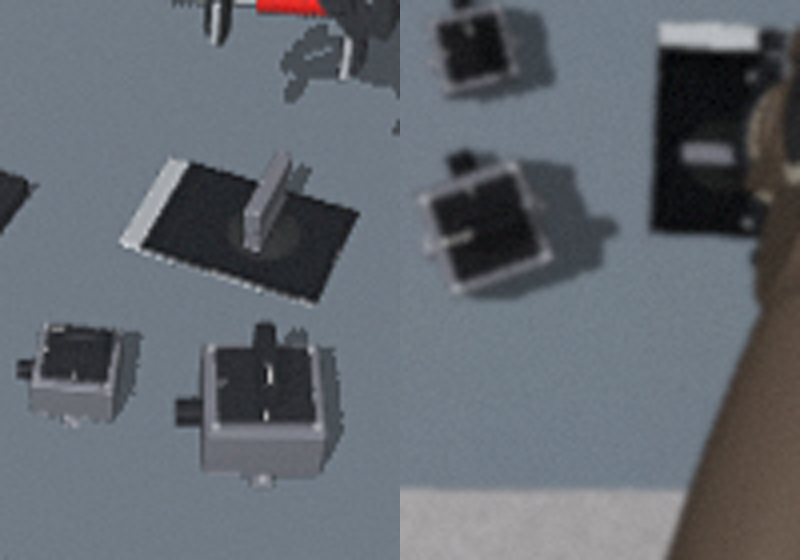

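The isolator reads off: its pointer at c4 (450,240) points to the box's +y and the bar is across. The screen is unmoved, so I'll grip the lifter bar.

```bash
python3 -m jog '[[0,0.04,1,0],[0,0,1,0],[0,0,1,0],[0,0,1,0],[0,0,1,0]]' |head -2;python3 -m jog '[[0,0,0.3,0],[0,0,0,0]]' |head -2; python3 -m jog '[[0,0,0,0],[0,0,0,0],[0,0,0,0],[0,0,0,0],[0,0,0,0]]' 1 25;python3 -m jog '[[0,0,0,0],[0,0,0,0],[0,0,0,0]]'
```

```text
clock: 7.65
eef_pos: [539.8, -183.1, 40.3]
clock: 7.85
eef_pos: [539.0, -182.8, 32.8]
clock: 8.35
eef_pos: [539.9, -183.3, 34.4]
tool_rot: [3.141, 0.0, 1.531]
ft_force: [-1.8, 0.2, 2.3]
gripper_width: 14.0
finger_force: 24.3
clock: 8.65
eef_pos: [540.0, -183.2, 34.3]
tool_rot: [3.141, 0.0, 1.531]
ft_force: [-1.3, -0.3, 5.8]
gripper_width: 13.9
finger_force: 26.0
```

Gripped at a 13.9 mm opening. I'll lift 75 mm and look at the tilt.

```bash
python3 -m jog '[[0,0,-0.5,0],[0,0,-0.5,0],[0,0,-0.5,0],[0,0,-0.5,0],[0,0,-0.5,0]]' |head -2;python3 -m jog '[[0,0,-0.5,0],[0,0,0,0],[0,0,0,0]]'; python3 - <<'E'
from h import *
s=eyes.grab_frame("side")[:,:,::-1]; cv2.imwrite("pics/c5.png",crop(s,230,80,120,120,5)); cv2.imwrite("pics/s5.png",s)
t=eyes.grab_frame("top")[:,:,::-1]; cv2.imwrite("pics/t5.png",t)
E
```

```text
clock: 9.15
eef_pos: [539.9, -183.2, 97.6]
clock: 9.45
eef_pos: [539.9, -183.2, 109.1]
tool_rot: [3.141, 0.0, 1.531]
ft_force: [0.2, 0.9, -2.8]
gripper_width: 14.1
finger_force: 24.8
```

View pics/c5.png

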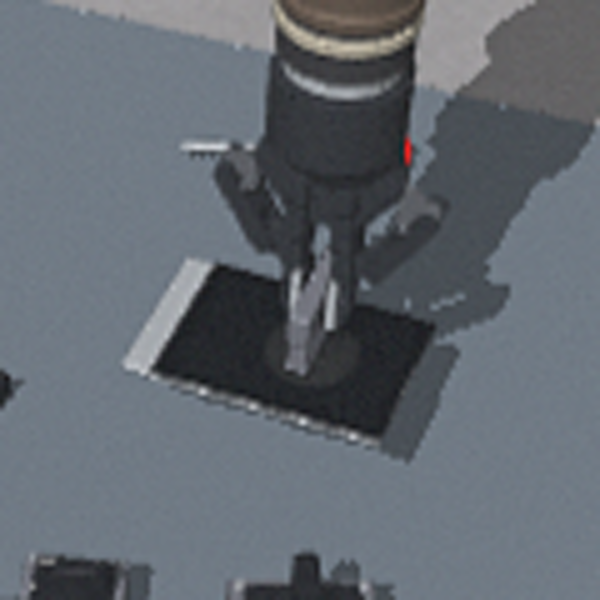

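The screen hangs clear of the bench. Its side-view corners in c5 are nose (125,362) and (190,258), tail (380,437) and (438,325). I'll get the tilt from these.

```bash
cat > pnp.py <<'E'
from h import *
def pose(n,px,obj):
    c=eyes.camera_params(n);K=np.array([[c["fx"],0,c["cx"]],[0,c["fy"],c["cy"]],[0,0,1]])
    ok,r,t=cv2.solvePnP(np.array(obj,float),np.array(px,float),K,None)
    Rw=c["R"].T@cv2.Rodrigues(r)[0]; X=c["R"].T@(t[:,0]-c["t"])
    return X,Rw
OBJ=[(80,52,4),(80,-52,4),(-80,53,5.5),(-80,-53,5.5)]
E
python3 - <<'E'
from pnp import *
px=[(u/5+230-.4,v/5+80-.4) for u,v in[(125,362),(190,258),(380,437),(438,325)]]
X,R=pose("side",px,OBJ); print(X,Ro.from_matrix(R).as_euler('xyz',degrees=True))
# expected with level
for p in(0,3,6,10):
    Rr=Ro.from_euler('xyz',[0,np.radians(p),-.043]).as_matrix(); g=np.array([539.9,-183.2,128]); 
    print(p,[(proj("side",g+Rr@(np.array(q)-[-20,0,54]))*5-[1150-2,400-2]).round() for q in OBJ])
E
```

```text
[ 560.12391661 -193.37739704   67.41187803] [ 0.96848672  0.63381036 -2.74240388]
0 [array([119., 364.]), array([186., 258.]), array([378., 442.]), array([435., 326.])]
3 [array([124., 372.]), array([190., 265.]), array([383., 440.]), array([439., 323.])]
6 [array([128., 380.]), array([194., 273.]), array([387., 437.]), array([444., 320.])]
10 [array([135., 390.]), array([200., 283.]), array([393., 432.]), array([449., 315.])]
```

```bash
python3 - <<'E'
from h import *
for n,f in(("top","top0"),("side","side0")):
    t=cv2.imread(f"pics/{f}.png").astype(int); m=((t[:,:,2]-t[:,:,0]>90)&(t[:,:,1]>60)).astype(np.uint8)
    if n=="top": m[:,:150]=0;m[:,205:]=0
    else: m[:255]=0;m[310:]=0;m[:,:240]=0
    M=cv2.moments(m,True); p=(M["m10"]/M["m00"],M["m01"]/M["m00"]); print(n,p,M["m00"],ray(n,p,22))
    q=np.argwhere(m)[:,::-1]; W=np.array([ray(n,a,22)[:2] for a in q]); e=np.linalg.svd(W-W.mean(0))[2][0]; print(np.degrees(np.arctan2(-e[0]*np.sign(e[1]),abs(e[1]))))
c,s=np.cos(.1233),np.sin(.1233); print("expect",534-76.5*c,235.7-76.5*s)
E
python3 go.py 494.3 230.8 150 1.694
```

```text
top (178.51020408163265, 237.9795918367347) 49.0 [465.2865039  225.98193355  22.        ]
7.123080836011171
side (269.0, 287.0735294117647) 68.0 [462.60892855 229.86312576  22.        ]
7.039842299166379
expect 458.0807741956735 226.29143192235463
t 9.55 pos [ 539.4 -183.   108.1] rot [-3.14  -0.     1.531] units [16.47 -2.46 -1.67] twist -1.36 F [ 0.5  0.4 -3.4] w 13.3
```

```bash
python3 -m jog '[[0,0,-1,0],[0,0,-0.6,0],[0,0,0,0]]' 1 20; python3 go.py 494.3 230.8 150 1.694
```

```text
clock: 9.85
eef_pos: [540.7, -183.4, 150.3]
tool_rot: [3.139, 0.001, 1.531]
ft_force: [1.1, -0.2, -3.4]
gripper_width: 13.5
finger_force: 24.8
t 9.85 pos [ 540.7 -183.4  150.3] rot [3.139e+00 1.000e-03 1.531e+00] units [ 1.648e+01 -2.510e+00 -1.000e-02] twist -1.36 F [ 1.1 -0.2 -3.4] w 13.5
```

```bash
python3 -m jog '[[1,-0.15,0,0],[1,-0.15,0,0],[1,-0.15,0,0],[1,-0.15,0,0],[1,-0.15,0,0]]' | head -1; python3 -m jog '[[1,-0.15,0,0],[1,-0.15,0,0],[1,-0.15,0,0],[1,-0.15,0,0],[1,-0.15,0,0]]' | head -2; python3 -m jog '[[1,-0.15,0,0],[1,-0.15,0,0],[1,-0.15,0,0],[1,-0.15,0,0],[1,-0.15,0,0]]' | head -2; python3 -m jog '[[1,-0.15,0,0],[0.5,-0.1,0,-0.5],[0,0,0,-0.5],[0,0,0,-0.36],[0,0,0,0]]'; python3 go.py 494.3 230.8 85 1.694
```

```text
clock: 10.35
clock: 10.85
eef_pos: [511.3, 69.1, 147.2]
clock: 11.35
eef_pos: [497.5, 194.6, 147.2]
clock: 11.85
eef_pos: [492.9, 231.5, 147.2]
tool_rot: [-3.139, 0.001, 1.695]
ft_force: [-0.9, 0.6, -2.6]
gripper_width: 13.4
finger_force: 24.8
t 11.85 pos [492.9 231.5 147.2] rot [-3.139e+00  1.000e-03  1.695e+00] units [-0.03  0.06  2.49] twist 0.01 F [-0.9  0.6 -2.6] w 13.4
```

```bash
python3 -m jog '[[-0.03,0.06,0.8,0],[0,0,0.8,0],[0,0,0.8,0],[0,0,0.5,0],[0,0,0,0]]'; python3 - <<'E'
from h import *
s=eyes.grab_frame("side")[:,:,::-1]; t=eyes.grab_frame("top")[:,:,::-1]
cv2.imwrite("pics/s6.png",s);cv2.imwrite("pics/t6.png",t)
cv2.imwrite("pics/c6.png",np.hstack([crop(s,180,225,125,100,4)[:400],crop(t,140,165,75,100,4)]))
E
```

```text
clock: 12.35
eef_pos: [493.7, 230.1, 73.9]
tool_rot: [-3.137, 0.001, 1.694]
ft_force: [0.1, -0.2, -3.5]
gripper_width: 13.6
finger_force: 24.8
```

View pics/c6.png

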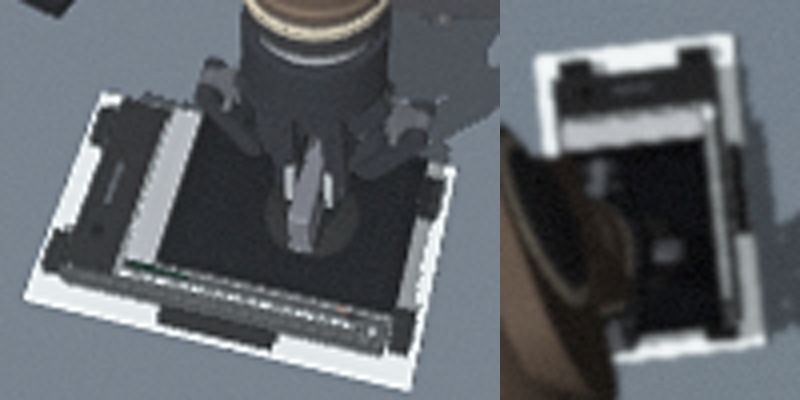

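The screen hovers over the recess with its tongue just short of the trim: top crop tongue (560–705,110–150), side crop tongue (123,265)–(200,110). I'll measure the tongue against its expected place.

```bash
python3 - <<'E'
from m import *
t=cv2.imread("pics/t6.png").astype(int); s=cv2.imread("pics/s6.png").astype(int)
C=np.array([534,235.7]);c,q=np.cos(.1233),np.sin(.1233);T=lambda w:(np.array([[c,q],[-q,c]])@(np.array(w[:2])-C)).round(1)
# tongue corners top (crop pixels)
for n,px,z in(("top",[(558,118),(700,103),(705,138),(560,152)],43.6),("side",[(163,112),(199,112),(160,266),(120,261)],43.6)):
    for u,v in px:
        p=((u-500)/4+140-.4,v/4+165-.4) if n=="top" else (u/4+180-.4,v/4+225-.4)
        print(n,T(ray(n,p,z)))
# side: tail-left glass top corner and trim corners
print("trim edge side view", T(ray("side",(166/4+180-.4,118/4+225-.4),28.5)))
m=(t.min(2)>115); print(rect("top",m,154,192,25,12,43.6))
o=get_obs(); print("grip",T(o["eef_pos"]))
E
```

```text
top [67.  52.7]
top [ 65.5 -52.1]
top [ 39.5 -53. ]
top [41.9 53.8]
side [ 64.  -48.6]
side [ 42.4 -54. ]
side [35.5 51.8]
side [58.8 54.4]
trim edge side view [ 64.5 -53.8]
((583.4114379882812, 261.0765075683594), (26.684507369995117, 75.9457778930664), 6.272512912750244)
grip [-39.1  -0. ]
```

```bash
python3 -m jog '[[0,-0.08,0.2,0],[0,0,0.2,0],[0,0,0.08,0],[0,0,0,0],[0,0,0,0]]'; python3 -m jog '[[0,0,0.08,0],[0,0,0,0]]';python3 -m jog '[[0,0,0.08,0],[0,0,0,0]]';python3 -m jog '[[0,0,0.04,0],[0,0,0,0]]'
```

```text
clock: 12.95
eef_pos: [493.3, 230.7, 64.4]
tool_rot: [3.141, -0.0, 1.694]
ft_force: [-0.7, -0.2, -3.2]
gripper_width: 13.9
finger_force: 24.8
clock: 13.15
eef_pos: [493.2, 230.7, 62.2]
tool_rot: [-3.142, 0.0, 1.694]
ft_force: [-0.8, 0.4, -3.5]
gripper_width: 13.7
finger_force: 24.8
clock: 13.35
eef_pos: [493.1, 230.7, 60.0]
tool_rot: [-3.141, 0.0, 1.694]
ft_force: [0.3, 0.4, -3.7]
gripper_width: 13.3
finger_force: 24.8
clock: 13.55
eef_pos: [493.3, 230.7, 59.3]
tool_rot: [3.142, -0.0, 1.694]
ft_force: [-1.0, -0.1, -3.9]
gripper_width: 13.5
finger_force: 24.8
```

```bash
for i in 1; do :; done; python3 -m jog '[[0,0,0.04,0],[0,0,0,0]]'|sed -n '2,4p';python3 -m jog '[[0,0,0.04,0],[0,0,0,0]]'|sed -n '2,4p';python3 -m jog '[[0,0,0.04,0],[0,0,0,0]]'|sed -n '2,4p'; python3 -m jog '[[0,0,0.04,0],[0,0,0,0]]'; python3 -c "
from h import *; print(get_obs()['wrist_torque'])"
```

```text
eef_pos: [493.6, 230.7, 58.8]
tool_rot: [3.141, -0.0, 1.694]
ft_force: [0.3, -1.7, 1.6]
eef_pos: [493.9, 230.7, 58.4]
tool_rot: [3.14, -0.0, 1.694]
ft_force: [-0.1, -3.0, 5.7]
eef_pos: [494.4, 230.7, 58.0]
tool_rot: [3.139, -0.0, 1.694]
ft_force: [-1.0, -3.0, 9.1]
clock: 14.35
eef_pos: [494.8, 230.8, 57.5]
tool_rot: [3.138, -0.0, 1.694]
ft_force: [0.2, -3.6, 12.0]
gripper_width: 14.0
finger_force: 35.9
[-0.72999429  0.69073106  0.05974059]
```

```bash
python3 -m jog '[[0,0,0.04,0],[0,0,0,0],[0,0,0,0]]'; python3 - <<'E'
from h import *
s=eyes.grab_frame("side")[:,:,::-1]; cv2.imwrite("pics/s7.png",s)
cv2.imwrite("pics/c7.png",crop(s,185,245,115,80,6))
o=get_obs();print(o["wrist_torque"],o["joint_pos"])
E
```

```text
clock: 14.65
eef_pos: [495.2, 230.9, 57.2]
tool_rot: [3.137, -0.0, 1.694]
ft_force: [0.0, -3.4, 15.1]
gripper_width: 13.5
finger_force: 40.4
[-0.86797013  0.89240376  0.08474365] [ 4.36998960e-01  2.18522887e-01 -3.15921910e-01  1.03141485e+00
 -1.22713773e-03  1.88471602e+00]
```

View pics/c7.png

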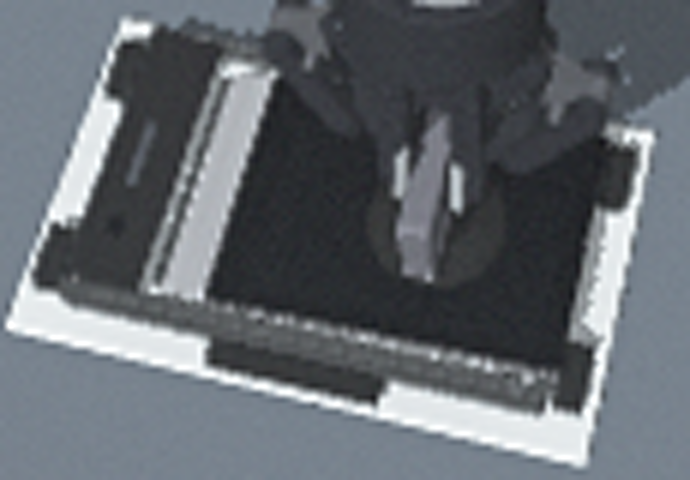

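The picture shows the screen's tail resting on the bottom rim (565–600,190–340) and the tongue lying inside the recess short of the trim, whose free edge runs (150,285)–(215,75). A sideways force of -3.4 N suggests contact on the left side, so I'll shift right a little and watch it.

```bash
python3 -m jog '[[-0.06,0,0,0],[0,0,0,0]]'|sed -n '2,4p'; python3 -m jog '[[-0.04,0,0,0],[0,0,0,0]]'; python3 -c "
from h import *; print(get_obs()['wrist_torque'])"
```

```text
eef_pos: [495.1, 230.8, 57.3]
tool_rot: [3.137, -0.004, 1.695]
ft_force: [-0.8, 2.2, 14.5]
clock: 15.1
eef_pos: [495.2, 230.5, 57.3]
tool_rot: [3.137, -0.005, 1.695]
ft_force: [-1.8, 3.4, 14.0]
gripper_width: 13.1
finger_force: 39.0
[ 0.73539531  1.12798612 -0.08395015]
```

```bash
python3 -m jog '[[0.03,0.12,0,0],[0,0.08,0,0],[0,0,0,0]]'|sed -n '2,4p'; python3 -m jog '[[0,0.1,0,0],[0,0,0,0]]'; python3 -c "
from h import *; print(get_obs()['wrist_torque'])"
```

```text
eef_pos: [497.1, 230.6, 56.9]
tool_rot: [-3.141, -0.003, 1.695]
ft_force: [-10.5, 0.0, 21.0]
clock: 15.6
eef_pos: [499.6, 230.8, 56.8]
tool_rot: [-3.141, -0.003, 1.695]
ft_force: [-10.1, -1.1, 20.2]
gripper_width: 13.5
finger_force: 40.1
[-0.204353    3.00313774  0.04658404]
```

```bash
python3 -m jog '[[0,0,-0.06,0],[0,0,0,0]]'|sed -n '2,4p'; python3 -m jog '[[0,0.08,0,0],[0,0.04,0,0],[0,0,0,0]]'|sed -n '2,4p';  python3 -m jog '[[0,0.08,0,0],[0,0.04,0,0],[0,0,0,0]]'|sed -n '2,4p'
```

```text
eef_pos: [500.2, 230.6, 57.0]
tool_rot: [-3.141, -0.002, 1.695]
ft_force: [-4.2, 0.7, 7.8]
eef_pos: [502.7, 230.8, 56.9]
tool_rot: [-3.14, -0.002, 1.695]
ft_force: [-5.5, 0.2, 9.9]
eef_pos: [505.7, 231.1, 56.8]
tool_rot: [-3.14, -0.002, 1.695]
ft_force: [-6.2, 0.4, 10.3]
```

```bash
python3 -m jog '[[0,0.08,0,0],[0,0.04,0,0],[0,0,0,0]]'|sed -n '2,4p'; python3 -m jog '[[0,0.08,0,0],[0,0.04,0,0],[0,0,0,0]]'|sed -n '2,4p'; python3 -c "
from h import *; print(get_obs()['wrist_torque'])"
python3 - <<'E'
from h import *
s=eyes.grab_frame("side")[:,:,::-1]; cv2.imwrite("pics/s8.png",s)
a=cv2.imread("pics/s7.png").astype(int)
# trim region change vs s7 and first picture: mean abs diff in trim patch
for n in("s7","side0"):
    a=cv2.imread(f"pics/{n}.png").astype(int); d=abs(a-s.astype(int)).mean(2); print(n,d[255:292,192:225].round().astype(int)[::4,::3].tolist())
E
```

```text
eef_pos: [508.7, 231.4, 56.7]
tool_rot: [-3.14, -0.002, 1.695]
ft_force: [-5.7, -0.8, 9.1]
eef_pos: [511.7, 231.8, 56.7]
tool_rot: [-3.14, -0.002, 1.695]
ft_force: [-5.4, -0.1, 8.1]
[-0.16055534  1.86497705  0.05364242]
s7 [[1, 1, 1, 3, 1, 5, 2, 3, 1, 3, 13], [2, 1, 0, 2, 4, 3, 1, 3, 1, 15, 111], [1, 1, 1, 0, 2, 1, 1, 1, 0, 18, 119], [2, 1, 2, 1, 2, 2, 2, 3, 7, 99, 148], [3, 2, 2, 1, 1, 4, 1, 3, 17, 84, 141], [2, 1, 0, 1, 4, 3, 3, 3, 108, 147, 143], [2, 0, 0, 2, 1, 1, 5, 17, 29, 139, 146], [2, 4, 1, 2, 1, 1, 1, 79, 146, 143, 53], [2, 3, 2, 1, 3, 1, 39, 78, 139, 138, 6], [1, 1, 2, 1, 2, 2, 60, 136, 143, 104, 2]]
side0 [[11, 12, 10, 13, 7, 2, 4, 2, 3, 6, 25], [11, 12, 10, 21, 5, 1, 3, 3, 1, 9, 112], [13, 13, 8, 13, 14, 5, 6, 2, 6, 4, 25], [12, 13, 13, 12, 8, 1, 8, 3, 1, 104, 10], [14, 12, 13, 14, 4, 5, 3, 4, 3, 67, 11], [13, 14, 13, 9, 2, 10, 2, 1, 111, 15, 9], [15, 12, 12, 4, 6, 6, 4, 3, 83, 123, 126], [14, 5, 4, 6, 8, 4, 3, 88, 9, 101, 83], [9, 8, 3, 7, 2, 3, 27, 120, 9, 7, 115], [7, 8, 4, 7, 7, 8, 70, 6, 8, 8, 11]]
```

The tongue is going under with the trim pixels unchanged and steady friction. I'll continue until the tail clears the rim.

```bash
python3 -m jog '[[0,0.06,0,0],[0,0,0,0]]'|sed -n '2,4p'; python3 -m jog '[[0,0.05,0,0],[0,0,0,0]]'|sed -n '2,4p';python3 -m jog '[[0,0.02,0,0],[0,0,0,0],[0,0,0,0]]'; python3 -c "
from h import *; print(get_obs()['wrist_torque'])"
```

```text
eef_pos: [513.3, 232.0, 56.6]
tool_rot: [-3.14, -0.001, 1.695]
ft_force: [-4.4, -0.8, 8.0]
eef_pos: [515.4, 231.9, 55.6]
tool_rot: [-3.141, -0.0, 1.694]
ft_force: [-1.4, 0.2, -2.7]
clock: 17.75
eef_pos: [516.0, 231.8, 55.6]
tool_rot: [-3.141, -0.0, 1.694]
ft_force: [-1.4, 0.4, -2.2]
gripper_width: 13.7
finger_force: 25.4
[ 0.14506005  0.39430356 -0.05100617]
```

The tail dropped off the rim inside the recess. Now I'll press down.

```bash
python3 -m jog '[[0,0,0.06,0],[0,0,0,0]]'|sed -n '2,4p'; python3 -m jog '[[0,0,0.04,0],[0,0,0,0]]'|sed -n '2,4p';python3 -m jog '[[0,0,0.04,0],[0,0,0,0]]'|sed -n '2,4p'; python3 -m jog '[[0,0,0.04,0],[0,0,0,0]]'; python3 -c "
from h import *; print(get_obs()['wrist_torque'])"
```

```text
eef_pos: [516.2, 231.9, 54.4]
tool_rot: [3.141, -0.0, 1.694]
ft_force: [-0.7, -0.1, 0.9]
eef_pos: [516.1, 231.8, 54.0]
tool_rot: [3.141, -0.0, 1.694]
ft_force: [-2.2, -0.6, 5.6]
eef_pos: [516.0, 231.8, 53.6]
tool_rot: [3.141, -0.0, 1.694]
ft_force: [-4.1, -1.8, 9.6]
clock: 18.55
eef_pos: [515.9, 231.8, 53.3]
tool_rot: [3.141, -0.0, 1.694]
ft_force: [-7.3, -2.5, 13.8]
gripper_width: 13.2
finger_force: 27.5
[-0.33373406  1.45768038  0.02341715]
```

```bash
python3 -m jog '[[0.02,-0.06,0,0],[0,0,0,0]]'; python3 -m jog '[[0,-0.04,0,0],[0,0,0,0]]'; python3 -c "
from h import *; print(get_obs()['wrist_torque'])"; python3 - <<'E'
from h import *
s=eyes.grab_frame("side")[:,:,::-1]; t=eyes.grab_frame("top")[:,:,::-1]
cv2.imwrite("pics/s9.png",s);cv2.imwrite("pics/t9.png",t)
cv2.imwrite("pics/c9.png",np.hstack([crop(s,185,245,115,80,5),crop(t,145,170,43,80,5)]))
E
```

```text
clock: 18.75
eef_pos: [515.8, 231.8, 53.3]
tool_rot: [3.138, 0.001, 1.694]
ft_force: [-0.8, -3.3, 12.0]
gripper_width: 13.7
finger_force: 27.1
clock: 18.95
eef_pos: [515.8, 231.9, 53.3]
tool_rot: [3.136, 0.001, 1.694]
ft_force: [1.7, -2.6, 8.6]
gripper_width: 13.6
finger_force: 26.8
[-0.44488542 -0.16879038  0.07959213]
```

View pics/c9.png

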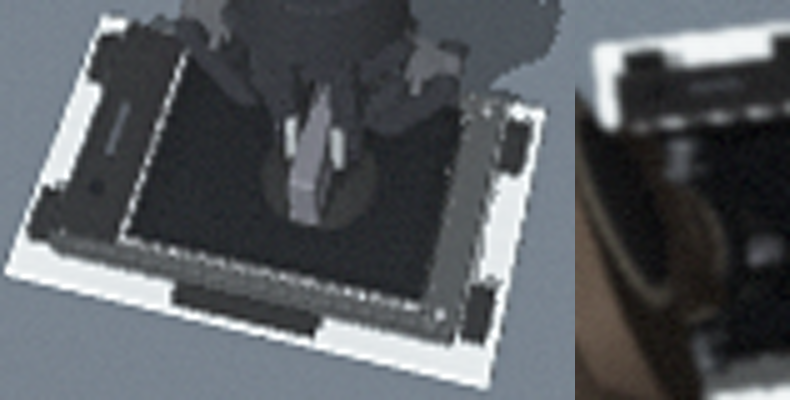

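The screen is in the recess. The trim lies flat over the tongue, with only a thin tongue line visible at (125,240)–(185,55), and the rim's full width is exposed at the tail. I'll firm up the press a little and check for bottoming.

```bash
python3 -m jog '[[-0.02,0,0.02,0],[0,0,0,0]]'|sed -n '2,4p'; python3 -m jog '[[0,0,0.02,0],[0,0,0,0]]'|sed -n '2,4p';python3 -m jog '[[0,0,0.02,0],[0,0,0,0]]'|sed -n '2,4p'; python3 -m jog '[[0,0,0,0],[0,0,0,0],[0,0,0,0]]'; python3 -c "
from h import *; print(get_obs()['wrist_torque'])"
```

```text
eef_pos: [515.8, 231.8, 53.2]
tool_rot: [3.136, -0.0, 1.694]
ft_force: [-0.0, -2.2, 11.1]
eef_pos: [515.8, 231.8, 53.2]
tool_rot: [3.136, -0.0, 1.694]
ft_force: [-0.7, -2.8, 14.1]
eef_pos: [515.9, 231.8, 53.2]
tool_rot: [3.135, -0.001, 1.694]
ft_force: [-2.0, -3.0, 18.0]
clock: 19.95
eef_pos: [515.8, 231.8, 53.2]
tool_rot: [3.135, -0.001, 1.694]
ft_force: [-1.7, -2.4, 18.6]
gripper_width: 13.9
finger_force: 28.1
[-0.52029152  0.71162166  0.07188907]
```

```bash
python3 -m jog '[[0.02,0,-0.03,0],[0,0,0,0],[0,0,0,0]]'; python3 -m jog '[[0,0,0,0],[0,0,0,0],[0,0,0,0],[0,0,0,0]]'; python3 - <<'E'
from h import *
s=eyes.grab_frame("side")[:,:,::-1]; t=eyes.grab_frame("top")[:,:,::-1]
a=cv2.imread("pics/s9.png").astype(int); print("change since last look",(abs(a-s.astype(int)).max(2)>30).sum())
a=cv2.imread("pics/side0.png").astype(int); d=abs(a-s.astype(int)).max(2)>40
for n,(x0,y0,x1,y1) in dict(phone=(148,188,212,230),tray=(184,145,235,186),meter=(112,310,206,384),driver=(262,102,318,118),trim=(192,255,206,292)).items(): print(n,d[y0:y1,x0:x1].sum())
E
```

```text
clock: 20.25
eef_pos: [515.8, 231.8, 53.2]
tool_rot: [3.136, 0.001, 1.694]
ft_force: [-0.5, -4.6, 12.8]
gripper_width: 14.0
finger_force: 27.5
clock: 20.65
eef_pos: [515.8, 231.8, 53.2]
tool_rot: [3.136, 0.001, 1.694]
ft_force: [1.0, -4.7, 13.3]
gripper_width: 13.7
finger_force: 27.5
change since last look 51
phone 0
tray 393
meter 0
driver 465
trim 0
```

```bash
python3 -m jog '[[-0.03,0,0,0],[0,0,0,0],[0,0,0,0]]'; python3 - <<'E'
from h import *
a=cv2.imread("pics/top0.png").astype(int);b=cv2.imread("pics/t9.png").astype(int);d=abs(a-b).max(2)>40
for n,(x0,y0,x1,y1) in dict(phone=(208,105,248,163),tray=(262,115,316,157),meter=(80,148,126,214),driver=(390,155,420,213)).items(): print(n,d[y0:y1,x0:x1].sum())
E
```

```text
clock: 21.05
eef_pos: [515.8, 231.8, 53.2]
tool_rot: [3.136, -0.001, 1.694]
ft_force: [0.1, -1.0, 11.8]
gripper_width: 13.5
finger_force: 27.3
phone 0
tray 0
meter 179
driver 0
```

```bash
python3 -c "
from plant import workorder; print(workorder.job_done())"
```

```text
the job is handed in; nothing more can be done
None
```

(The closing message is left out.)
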